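Load the drilling template and lock it with the sunken knob

TASK

Set the brass template plate onto the drilling fixture, lowering it (not dropping it) so both dowels come up through its two dowel holes and it lies flat and fully down. Then turn the knob sunk in the fixture's round well clockwise until its white pointer lines up with the red mark, which slides the red latch over the plate's edge, and let go. Leave the other things on the bench where they are.

Things in the scene. Friction and masses are not known exactly. Their poses are not given: they have to be found in the camera images.
- plate: Loose brass template plate, 80 (x) x 110 (y) x 6 mm, about 0.4 kg; origin at the centre of its underside, z up. Two 10 mm dowel holes through it at y = +36 and -36 mm, x = 0, in line with its rib; four other holes of 11 to 20 mm near the corners are only the drilling pattern. It fits either way round (half turn).
- rib (a point): Centre of the blue upright grip rib on the plate's top, 18 mm above the plate's underside; axes as the plate's. The rib is 14 mm wide (x), 36 mm long (y), from 6 to 30 mm above the underside.
- fixture: Drilling fixture, fixed: wooden board 130 (x) x 270 (y) x 12 mm; origin on the bench under it, z up. On its +y end a dark steel deck 90 x 118 mm, top 22 mm above the bench, with two dowels; on its -y end a grey lock block 92 (x) x 108 mm (y -128 to -20), top 46 mm above the bench, with a round well. The seated plate's long side lies along the fixture's y, 10 mm from the block.
- nest (a point): Point midway between the dowels on the deck's top, 22 mm above the bench (fixture x 0, y +45 mm); axes as the fixture's. The seated plate's origin lies here. Dowels: steel, 8 mm diameter, +36 and -36 mm from here along y, 18 mm tall above the deck, the top 6 mm tapered to a 3.6 mm tip.
- mark (a point): Red painted line on the lock block's top, between the well and the plate (fixture x 0, y -34 mm), 46 mm above the bench; axes as the fixture's. From the knob's axis it lies straight along the fixture's +y.
- knob_grip (a point): Point on the knob's upright axis, 33.5 mm above the bench (fixture x 0, y -82 mm). Turns with the knob: its x axis points along the bar to the white pointer end. Black grip bar 30 mm long (x), 12 mm wide (y), 24 to 43 mm above the bench, on a 32 mm disc. Well around it: inner diameter 72 mm, floor 18 mm, rim 46 mm above the bench.
- knob (a joint): Angle of the sunken knob in rad, growing clockwise seen from above, stops at 0 and 2.2. At 0 the white pointer faces about the fixture's -x; at 1.60 it points at the red mark. Starts at 0.1 to 0.6; stays where it is left; friction about 0.06 N m.
- latch (a joint): Travel in m of the red latch tongue, 30 mm wide, out of the block's +y face, 30 to 36 mm above the bench. Driven by the knob, 0.012 m per rad, with little force. It overlaps the seated plate's edge from 0.012; 0.019 at the mark. At the start it is withdrawn, clear of the plate.
- blank: Bystander: loose flat aluminium blank 70 x 120 x 4 mm with two large holes, no grip rib; origin at the centre of its underside.
- abrasive: Bystander: reddish-brown abrasive block 90 x 60 x 26 mm; origin at the centre of its underside.
- disc: Bystander: copper disc, 48 mm diameter, 5 mm thick; origin at the centre of its underside.
- driver: Bystander: screwdriver lying on the bench.
- collar: Bystander: steel collar, 34 mm diameter, 18 mm high; origin at the centre of its underside.
- hammer: Bystander: hammer lying on the bench.

How it is judged:
By the outcome, as a careful person would: the job done as asked, in the order asked, and still so for the second after the job is handed in, with the robot touching nothing.
It also fails if it takes over 58 s, if anything falls off the work surface, if the arm or the gripper's body presses on something with over 40 N, if the wrist force passes 120 N, or if a joint passes its speed limit or range.

ROBOT

A 6-joint arm with a two-finger parallel gripper is mounted at the origin on the work surface. World frame = base frame: x ahead of the robot, y to its left, z up, the work surface at z = 0. Lengths are in m, angles in rad, forces in N, time in s.
With the tool pointing down it reaches from about 0.35 to 0.875 m from the base axis. Payload 15.5 kg.
Tool frame: the origin (TCP) lies at the very end of the fingers, on their centre line; the grasp point (between the pads) lies 19 mm behind it; z points along the fingers, y is the line along which they close (so a half turn about z gives the same grasp; the last joint's range is limited). The gripper opens to 85 mm and grips with 20 to 120 N. Pads are 22 mm wide; open, the fingers measure 114 mm over their backs; the gripper's body (76 mm by 85 mm) begins 54 mm behind the grasp point. The pads swing forward as they close: fully open they stand 13 mm farther back than shut.
Start: joints at [-1.373, 0.494, 1.345, -0, 1.302, -0.096], TCP at [0.181, -0.598, 0.231] pointing down, gripper open.
Joint ranges: [-2.91, 2.91], [-0.82, 2.16], [0.22, 2.67], [-1.22, 4.37], [0.12, 2.79], [-3.08, 3.08]. Speed limits (rad/s): [1.89, 1.89, 2.57, 3.01, 3.01, 3.01].

INTERFACE

Orientations are given as a unit quaternion [x, y, z, w].
In Python, from rig import robot gives the robot as it stands.
- The arm moves only by the tool servo_tool, never from a script. Its argument "targets" is a list of rows, each a list of 3 entries, a list of its own where there are three numbers: the turn, a rotation vector about the tool's x, y, z in rad, then the shift along the tool's x, y, z in mm, then the closure, from -1 (fully open) to 1 (shut). A call has 1 to 12 rows; each row is the pose to reach, as a shift and turn from the pose commanded when the call began, along the tool's axes at that moment; what a row does not reach only later rows make up. A row lasts 1/12 s, in which the tool goes at most 41.7 mm and 7.16 degrees, less where a joint would pass 70% of its speed; a pose out of reach is approached as far as the arm can. A call with a gripper value outside its range is refused whole. The fingers move at their own pace and stop on an object; "squeeze" is the grip in N (left out, the last holds). Time passes only in rows, so rows that repeat a pose let the fingers close. It gives the time, the measured TCP pose, the force, the opening and the grip force at its end, in the units of the state.
- robot.sense(): the state, without advancing time (a new reading comes with each control period).
- robot.camera(name): name is "side" or "top"; returns the picture (480x640x3 uint8, red, green, blue); there is no depth.
- robot.camera_model(name): a dict with "vertical_fov" (degrees; the focal length in pixels is half the picture's height over the tangent of half this angle, whatever the lens; pixels are square), "cx", "cy" (the principal point, pixels), "D" ([k1, k2, p1, p2, k3] as OpenCV has them; the pictures are not rectified), "rvec" (rotation vector, rad) and "tvec" (3), from world to camera coordinates, as OpenCV has them. Camera axes: x right, y down, z forward; pixel columns grow to the right and rows downward; lengths in m; the calibration is good to about 2 mm. A picture is of the moment at which its call begins. camera_model takes no time and is no camera call.
- robot.job_done(): hands the job in; it is judged then, once.
Trained networks look in the newest picture that a camera, given by its name, has taken for a name from the list of things; names that differ only in an ending like _2 or _b are one class to them, and where a whole thing is asked for, a point or a joint stands for the part that bears it (a point fixed in the world has none). Each returns a list of dicts, best first, with "p" (0 to 1); they miss things now and then, are a little off and sometimes report something else, mostly with a low value. They report only what shows in the picture. A call takes as long as a camera call.
- robot.outline_of(name, camera): "region" (480x640 bool, what is visible of it) and "pixel" ([column, row] in pixels, amid what is visible of it).
- robot.mark_of(name, camera): "pixel" ([column, row] in pixels: a listed point, or the origin of a listed thing).
The state is a dict: "time_s": time; "q": joint angles; "joint_velocities": joint speeds; "joint_efforts": joint torques, N m; "tool_pos": TCP position; "tcp_rot": TCP orientation; "force": force on the tool from outside, world axes, zero at the start; "ft_torque": the same for the moment, N m; "width": finger opening in m; "gripper_force": force on a finger pad.
Only numpy, scipy, OpenCV 4.12 (cv2) and the standard library are available. Lean on these libraries where they do the work, as an engineer would, in place of code of your own. Each camera call takes 0.05 s, during which the arm holds its last target. There are 200 camera calls.

## Working session

There is one attempt and no reset: what is moved stays moved. The work goes in short steps, Python scripts to look and compute and a tool call to move; the robot and the scene stay as the last step left them, time stands still between calls to the robot, and variables do not carry over. Pictures are saved under pics/ and viewed, at most 10 in all, crops included, and the job is handed in when it is done.

Besides the shell and the picture viewer there is one more tool, called as a command line: name --argument value ..., lists and objects as JSON in quotes. servo_tool: Moves the arm, as the interface text tells. Its arguments: {"type":"object","properties":{"targets":{"type":"array","items":{"type":"array"}},"squeeze":{"type":"number"}},"required":["targets"]}

```bash
mkdir -p pics; ls; cat > h.py <<'E'
import numpy as np, cv2
from rig import robot
from scipy.spatial.transform import Rotation as R
def cam(n):
    m=robot.camera_model(n); f=240/np.tan(np.radians(m["vertical_fov"])/2)
    K=np.array([[f,0,m["cx"]],[0,f,m["cy"]],[0,0,1.]]); return K,np.array(m["D"],float),np.array(m["rvec"],float),np.array(m["tvec"],float)
def ray(n,px):
    K,D,r,t=cam(n); Rm=cv2.Rodrigues(r)[0]
    u=cv2.undistortPoints(np.array(px,float).reshape(-1,1,2),K,D).reshape(-1,2)
    d=np.c_[u,np.ones(len(u))]@Rm; c=-Rm.T@t.ravel(); return c,d
def at_z(n,px,z):
    c,d=ray(n,px); return c+d*((z-c[2])/d[:,2])[:,None]
def proj(n,P):
    K,D,r,t=cam(n); return cv2.projectPoints(np.array(P,float).reshape(-1,1,3),r,t,K,D)[0].reshape(-1,2)
def save(n,f): 
    im=robot.camera(n); cv2.imwrite(f"pics/{f}.png",im[:,:,::-1]); return im
E
python3 - <<'E'
from h import *
save("top","t0");save("side","s0")
Z=dict(plate=0,rib=.018,nest=.022,mark=.046,knob_grip=.0335,fixture=0)
for n in Z:
  for c in("top","side"):
    for m in robot.mark_of(n,c)[:2]: print(n,c,np.round(m["pixel"],1),round(m["p"],2),at_z(c,m["pixel"],Z[n])[0].round(4))
s=robot.sense();print(s)
for c in("top","side"):print(ray(c,[320,240]))
E
```

```text
pics
plate top [218.9 290.2] 0.62 [0.4492 0.2912 0.    ]
plate side [281.7 185. ] 0.77 [0.448  0.2821 0.    ]
rib top [221.7 287.7] 0.86 [0.4544 0.2818 0.018 ]
rib top [365.3 246.8] 0.51 [ 0.5454 -0.0503  0.018 ]
rib side [316.4 297.7] 0.32 [ 0.5155 -0.1016  0.018 ]
nest top [365.5 242.3] 0.71 [ 0.5554 -0.0506  0.022 ]
nest side [328.5 277.3] 0.72 [ 0.5461 -0.0521  0.022 ]
mark top [400.5 255.3] 0.66 [ 0.5224 -0.1276  0.046 ]
mark side [318.4 298. ] 0.79 [ 0.518  -0.1211  0.046 ]
knob_grip top [418.4 261.9] 0.57 [ 0.5077 -0.1704  0.0335]
knob_grip top [309.6 317.6] 0.37 [0.3845 0.08   0.0335]
knob_grip side [312.9 318.6] 0.55 [ 0.5038 -0.1622  0.0335]
fixture top [383.2 254.9] 0.95 [ 0.5276 -0.0935  0.    ]
fixture side [324.5 295.5] 0.69 [ 0.5349 -0.0851  0.    ]
{'time_s': 0.7, 'q': array([-1.37250968e+00,  4.93597147e-01,  1.34549789e+00, -8.16171603e-06,
        1.30252339e+00, -9.55410009e-02]), 'joint_velocities': array([ 4.43211802e-04,  3.50250830e-04,  2.40193438e-04, -2.17896119e-04,
       -3.89553024e-04, -5.90121705e-05]), 'joint_efforts': array([-6.70598703e-03, -8.81857681e+01, -3.84223545e+01, -7.84645017e-04,
        7.54822358e-04, -2.66899411e-05]), 'tool_pos': array([ 0.1809861 , -0.59821569,  0.23127946]), 'tcp_rot': array([ 9.89227402e-01,  1.46386974e-01, -4.59148953e-06, -1.26690716e-05]), 'force': array([-0.818651  , -0.02055947,  0.43390147]), 'ft_torque': array([ 0.02886954,  0.018901  , -0.02511101]), 'gripper_force': 0.0, 'width': 0.08556378097729206}
(array([0.41163091, 0.06699556, 1.37362394]), array([[ 0.11047764, -0.00932009, -0.99387351]]))
(array([ 0.467505  , -0.65016418,  0.84874357]), array([[ 0.06241634,  0.64968927, -0.75791637]]))
```

```bash
python3 - <<'E'
import cv2
a=cv2.imread("pics/t0.png")[180:380,150:470];cv2.imwrite("pics/t0c.png",cv2.resize(a,(800,500),interpolation=2))
E
```

```text
(no output)
```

View pics/t0c.png

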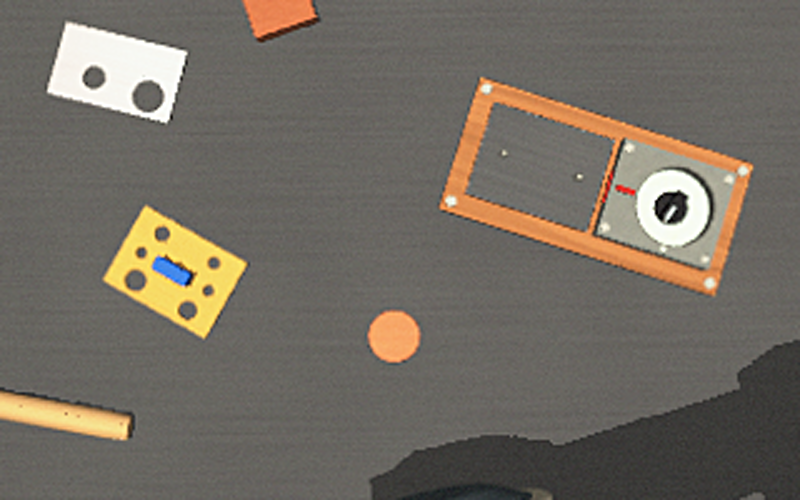

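View pics/s0.png

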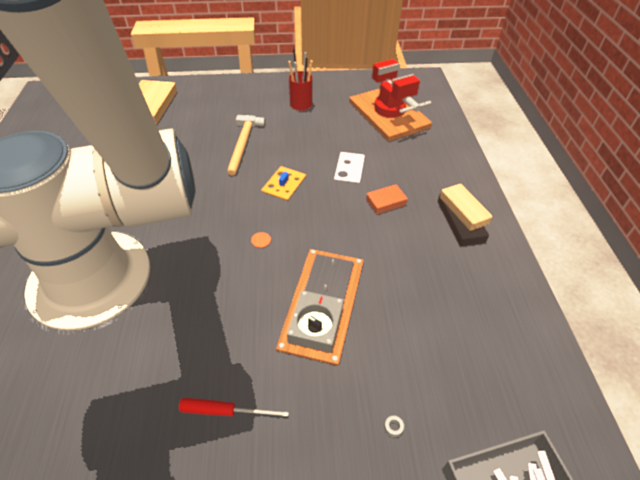

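The top picture shows the plate at full-res pixel (220,288) with its rib towards lower right, the fixture with dowels at about (352,241) and (382,250), and the knob at (419,263) with the pointer down-left. The side picture shows the same with clear space between plate and fixture. Next I'll fit poses precisely.

```bash
cat >> h.py <<'E'
def hsv(im): return cv2.cvtColor(im,cv2.COLOR_RGB2HSV)
def comp(mask,near=None,r=1e9):
    n,l,s,c=cv2.connectedComponentsWithStats(mask.astype(np.uint8))
    i=1+np.argmax([s[k,4] if near is None or np.hypot(*(c[k]-near))<r else -1 for k in range(1,n)])
    return l==i
def rect(n,mask,z):
    c=max(cv2.findContours(mask.astype(np.uint8),cv2.RETR_EXTERNAL,cv2.CHAIN_APPROX_NONE)[0],key=len)
    w=at_z(n,c.reshape(-1,2),z)[:,:2]; 
    (x,y),(a,b),t=cv2.minAreaRect((w*1000).astype(np.float32))
    if b>a: t-=90   # long-axis direction
    else: a,b=b,a
    return x,y,min(a,b),max(a,b),(t if b!=a else t)%180
E
python3 - <<'E'
from h import *
for c in("top","side"):
    im=cv2.imread(f"pics/{c[0]}0.png")[:,:,::-1].copy();h=hsv(im);H,S,V=h[...,0],h[...,1],h[...,2]
    pp=dict(top=(220,288),side=(284,182))[c]
    m=comp((H>18)&(H<32)&(S>120)&(V>80),pp,15); print(c,"plate",m.sum(),np.round(rect(c,m,.006),1))
    b=comp((H>100)&(H<130)&(S>120),pp,15); print("rib",b.sum(),np.round(rect(c,b,.018),1), at_z(c,np.argwhere(b).mean(0)[::-1],.02).round(4))
    fp=dict(top=(383,254),side=(325,305))[c]
    g=comp((H>3)&(H<18)&(S>110)&(V>80),fp,40); print("board",g.sum(),np.round(rect(c,g,.012),1))
a=cv2.imread("pics/t0.png")[205:300,325:455];a=cv2.resize(a,(780,570),interpolation=2)
cv2.imwrite("pics/t0f.png",a)
a=cv2.imread("pics/s0.png")[245:365,275:375];a=cv2.resize(a,(500,600),interpolation=2)
cv2.imwrite("pics/s0f.png",a)
E
```

```text
top plate 1295 [453.3 288.9  80.4 111.3  60.3]
rib 90 [453.9 289.2  13.   37.7  60.9] [[0.4538 0.2891 0.02  ]]
board 2384 [ 528.4 -104.8  130.3  270.3   71.6]
side plate 567 [453.7 288.1  78.8 109.9  60.3]
rib 66 [452.6 288.6  16.9  45.9  78.9] [[0.4529 0.2876 0.02  ]]
board 2459 [ 528.1 -107.3  131.1  273.8   71.6]
```

View pics/t0f.png

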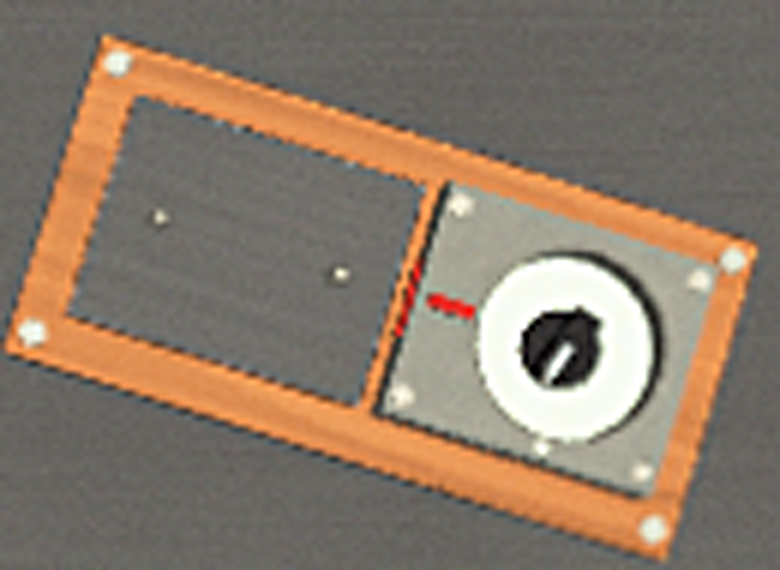

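View pics/s0f.png

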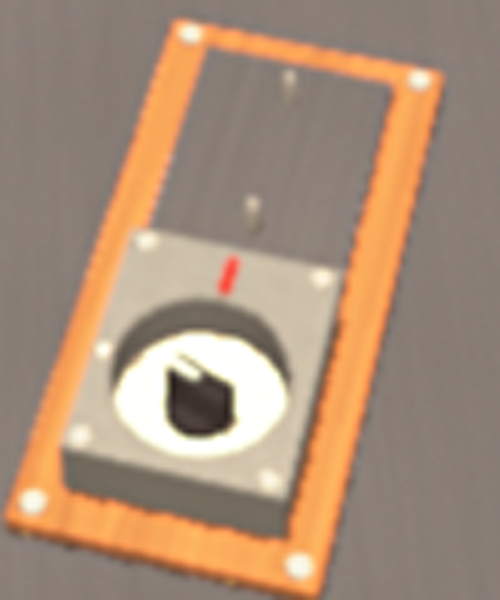

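```bash
cat >> h.py <<'E'
def plan(x,y,z,yawY=None):
    "mm target; yawY deg of tool y (mod 180) -> rotvec rad, shift mm in tool axes"
    s=robot.sense(); T=R.from_quat(s["tcp_rot"]); M=T.as_matrix()
    cur=np.degrees(np.arctan2(M[1,1],M[0,1])); 
    d=0 if yawY is None else (yawY-cur+90)%180-90
    a=np.radians(yawY if yawY is not None else cur)+ (np.pi if yawY is not None and abs((yawY-cur+180)%360-180)>90 else 0)
    yy=np.array([np.cos(a),np.sin(a),0]);zz=np.array([0,0,-1.]);G=np.c_[np.cross(yy,zz),yy,zz]
    rv=R.from_matrix(M.T@G).as_rotvec()
    sh=M.T@(np.array([x,y,z])-s["tool_pos"]*1000)
    print("rv",rv.round(3),"shift",sh.round(1),"tool",(s["tool_pos"]*1000).round(1),"yawY",round(cur,2),"F",s["force"].round(1),"w",round(s["width"],4),"t",s["time_s"])
E
python3 - <<'E'
from h import *
px=lambda u,v:(325+(u+.5)/6-.5,205+(v+.5)/6-.5)
d=at_z("top",[px(160,216),px(341,273)],.039);print("dowels",d.round(4),d.mean(0),np.linalg.norm(d[0]-d[1]))
k=at_z("top",[px(571,345),px(552,382)],.043);v=k[1]-k[0];print("pointer ang",k.round(4),np.degrees(np.arctan2(v[1],v[0])))
ps=lambda u,v:(275+(u+.5)/5-.5,245+(v+.5)/5-.5)
k=at_z("side",[ps(199,373),ps(178,357)],.043);v=k[1]-k[0];print("pointer ang side",k.round(4),np.degrees(np.arctan2(v[1],v[0])))
d=at_z("side",[ps(289,74),ps(252,199)],.039);print("dowels side",d.round(4),d.mean(0),np.linalg.norm(d[0]-d[1]))
f=np.array([528.3,-105.7]);u=np.array([np.cos(np.radians(71.6)),np.sin(np.radians(71.6))]);print("nest",f+45*u,"knob",f-82*u)
plan(450,-50,230,-29.7);plan(453.6,288.7,150,-29.7)
E
```

```text
dowels [[ 0.5579 -0.0167  0.039 ]
 [ 0.5354 -0.0851  0.039 ]] [ 0.54664122 -0.05089804  0.039     ] 0.07208085979046068
pointer ang [[ 0.5066 -0.1719  0.043 ]
 [ 0.4926 -0.1642  0.043 ]] 151.22162173101106
pointer ang side [[ 0.5063 -0.1695  0.043 ]
 [ 0.4983 -0.1615  0.043 ]] 135.05224833085742
dowels side [[ 0.5577 -0.0154  0.039 ]
 [ 0.5352 -0.0827  0.039 ]] [ 0.54643824 -0.04902131  0.039     ] 0.07094573848322339
nest [542.50420666 -63.00057948] knob [ 502.41677897 -183.50783295]
rv [-0.    -0.    -0.759] shift [ 416.3 -446.8    1.3] tool [ 181.  -598.2  231.3] yawY -73.16 F [-0.8 -0.   0.4] w 0.0856 t 0.7
rv [-0.    -0.    -0.759] shift [ 517.8 -769.9   81.3] tool [ 181.  -598.2  231.3] yawY -73.16 F [-0.8 -0.   0.4] w 0.0856 t 0.7
```

servo_tool --targets '[[[0, 0, -0.06], [34, -37, 0], -1], [[0, 0, -0.12], [60, -65, 0], -1], [[0, 0, -0.18], [90, -97, 0], -1], [[0, 0, -0.24], [120, -130, 0], -1], [[0, 0, -0.3], [150, -162, 0], -1], [[0, 0, -0.36], [180, -195, 0], -1], [[0, 0, -0.42], [210, -226, 0], -1], [[0, 0, -0.48], [240, -258, 0], -1], [[0, 0, -0.55], [275, -295, 0], -1], [[0, 0, -0.62], [310, -333, 0], -1], [[0, 0, -0.69], [350, -375, 0], -1], [[0, 0, -0.759], [390, -415, 0], -1]]'

```text
time_s: 1.7
tool_pos: [0.4026, -0.1479, 0.2316]
tcp_rot: [0.864, 0.504, 0.0, 0.0]
force: [1.4, -1.1, -0.5]
width: 0.0855
gripper_force: 0.0
```

```bash
python3 -c "
from h import *
plan(453.6,288.7,120,-29.7)"
```

```text
rv [ 0.001 -0.     0.004] shift [ 405.1 -170.6  111.5] tool [ 402.6 -147.9  231.6] yawY -29.5 F [ 1.4 -1.1 -0.5] w 0.0855 t 1.7
```

servo_tool --targets '[[[0, 0, 0], [30, -12, 0], -1], [[0, 0, 0], [65, -27, 0], -1], [[0, 0, 0], [100, -42, 0], -1], [[0, 0, 0], [135, -56, 20], -1], [[0, 0, 0], [170, -71, 40], -1], [[0, 0, 0], [205, -86, 60], -1], [[0, 0, 0], [240, -100, 80], -1], [[0, 0, 0], [275, -115, 90], -1], [[0, 0, 0], [305, -128, 90], -1], [[0, 0, 0], [335, -140, 90], -1], [[0, 0, 0], [335, -140, 90], -1], [[0, 0, 0], [335, -140, 90], -1]]'

```text
time_s: 2.7
tool_pos: [0.4464, 0.212, 0.1412]
tcp_rot: [0.864, 0.504, 0.0, 0.0]
force: [-0.3, -0.5, -0.5]
width: 0.0857
gripper_force: 0.0
```

```bash
python3 -c "
from h import *
plan(453.6,288.7,60,-29.7)"
```

```text
rv [ 0.    -0.     0.003] shift [ 70.3 -31.6  81.2] tool [446.4 212.  141.2] yawY -29.51 F [-0.3 -0.5 -0.5] w 0.0857 t 2.7
```

servo_tool --targets '[[[0, 0, 0.003], [24, -10, 27], -1], [[0, 0, 0.003], [48, -21, 54], -1], [[0, 0, 0.003], [70, -31.5, 81], -1], [[0, 0, 0.003], [70, -31.5, 100], -0.4], [[0, 0, 0.003], [70, -31.5, 115], -0.2], [[0, 0, 0.003], [70, -31.5, 123], 0], [[0, 0, 0.003], [70, -31.5, 128], 0], [[0, 0, 0.003], [70, -31.5, 128], 0]]'

```text
time_s: 3.37
tool_pos: [0.4537, 0.2861, 0.013]
tcp_rot: [0.866, 0.501, -0.0, -0.0]
force: [-1.8, -0.3, -0.1]
width: 0.0426
gripper_force: 0.0
```

```bash
python3 -c "
from h import *
plan(453.6,288.7,10,-29.7)
save('side','s1');im=cv2.imread('pics/s1.png')[120:240,204:364];cv2.imwrite('pics/s1c.png',cv2.resize(im,(800,600),interpolation=2))"
```

```text
rv [-0.     0.001 -0.004] shift [ 2.2 -1.4  3. ] tool [453.7 286.1  13. ] yawY -29.91 F [-1.8 -0.3 -0.1] w 0.0426 t 3.3667
```

View pics/s1c.png

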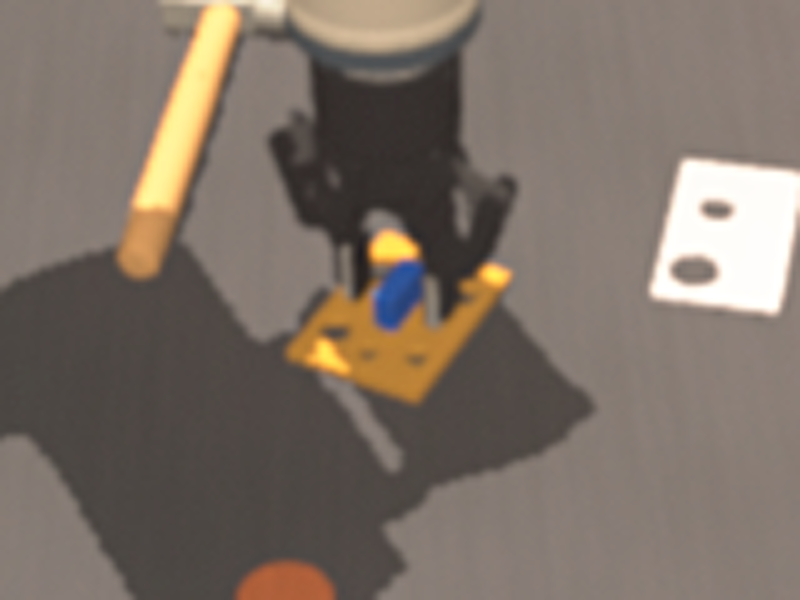

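The crop shows the fingers straddling the blue rib (crop 400,295), clear of the plate. Now I'll go down and close.

servo_tool --targets '[[[0, 0, -0.004], [2.2, -1.4, 2], 0], [[0, 0, -0.004], [2.2, -1.4, 2.5], 0.3], [[0, 0, -0.004], [2.2, -1.4, 2.5], 0.6], [[0, 0, -0.004], [2.2, -1.4, 2.5], 1], [[0, 0, -0.004], [2.2, -1.4, 2.5], 1], [[0, 0, -0.004], [2.2, -1.4, 2.5], 1], [[0, 0, -0.004], [2.2, -1.4, 2.5], 1], [[0, 0, -0.004], [2.2, -1.4, 2.5], 1]]' --squeeze 80

```text
time_s: 4.08
tool_pos: [0.4538, 0.2897, 0.0116]
tcp_rot: [0.864, 0.503, 0.0, 0.0]
force: [-1.4, -0.4, 9.5]
width: 0.0125
gripper_force: 79.3
```

```bash
python3 -c "
from h import *
print(robot.sense()['gripper_force'])
plan(453.6,288.7,110,-29.7)"
```

```text
79.34850454330444
rv [ 0.    -0.001  0.001] shift [ -0.9   0.4 -98.4] tool [453.8 289.7  11.6] yawY -29.62 F [-1.4 -0.4  9.5] w 0.0125 t 4.0833
```

servo_tool --targets '[[[0, 0, 0], [0, 0, -3], 1], [[0, 0, 0], [0, 0, -10], 1], [[0, 0, 0], [0, 0, -25], 1], [[0, 0, 0], [0, 0, -45], 1], [[0, 0, 0], [0, 0, -65], 1], [[0, 0, 0], [0, 0, -85], 1], [[0, 0, 0], [0, 0, -100], 1], [[0, 0, 0], [0, 0, -100], 1], [[0, 0, 0], [0, 0, -100], 1]]'

```text
time_s: 4.83
tool_pos: [0.4538, 0.2897, 0.1113]
tcp_rot: [0.864, 0.503, 0.001, 0.0]
force: [-0.0, -0.0, -5.0]
width: 0.012
gripper_force: 78.5
```

servo_tool --targets '[[[0, 0, -0.01], [-12, 12, 0], 1], [[0, 0, -0.03], [-34, 34, 0], 1], [[0, 0, -0.05], [-59, 59, 0], 1], [[0, 0, -0.07], [-84, 84, 0], 1], [[0, 0, -0.09], [-109, 109, 0], 1], [[0, 0, -0.11], [-134, 134, 0], 1], [[0, 0, -0.13], [-159, 159, 0], 1], [[0, 0, -0.15], [-184, 184, 0], 1], [[0, 0, -0.17], [-209, 209, 0], 1], [[0, 0, -0.19], [-230, 230, 0], 1], [[0, 0, -0.197], [-245, 244, 0], 1], [[0, 0, -0.197], [-249, 248, 0], 1]]'

```text
time_s: 5.83
tool_pos: [0.5463, -0.0525, 0.1095]
tcp_rot: [0.811, 0.585, -0.001, -0.0]
force: [0.6, -0.1, -4.6]
width: 0.0121
gripper_force: 78.5
```

```bash
python3 -c "
from h import *
save('side','s2');save('top','t2')
print(robot.sense()['gripper_force'])
plan(546.5,-50,60,-18.4)
im=cv2.imread('pics/s2.png')[190:370,210:450];cv2.imwrite('pics/s2c.png',cv2.resize(im,(800,600),interpolation=2))"
```

```text
78.50989580154419
rv [-0.002  0.    -0.001] shift [ 0.6  0.8 49.6] tool [545.6 -50.3 109.6] yawY -18.45 F [ 0.7  1.1 -4.3] w 0.0122 t 5.9333
```

View pics/s2c.png

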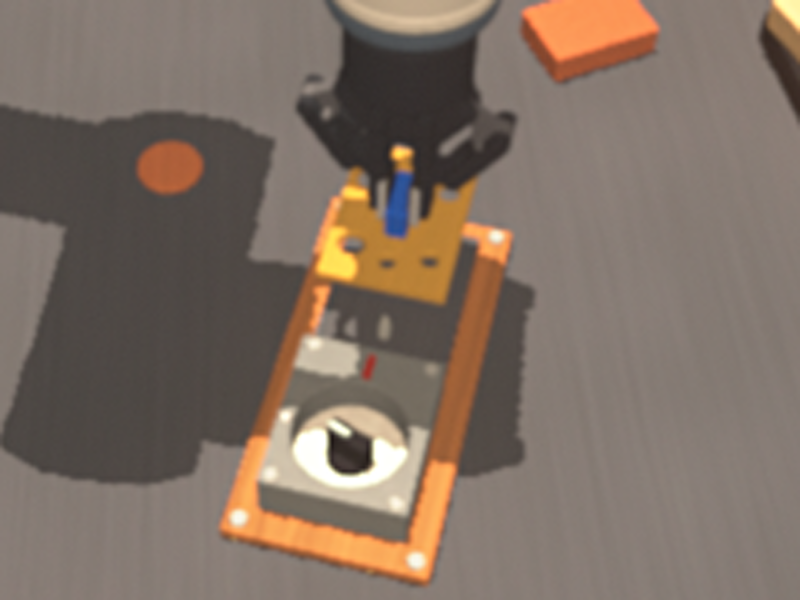

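The crop shows the plate held level over the deck, with the near dowel hole at crop (387,263) and the near dowel at (385,325). I'll lower to just above the tips and measure it against the dowels.

servo_tool --targets '[[[0, 0, 0], [0.6, 0.8, 12], 1], [[0, 0, 0], [0.6, 0.8, 24], 1], [[0, 0, 0], [0.6, 0.8, 36], 1], [[0, 0, 0], [0.6, 0.8, 44], 1], [[0, 0, 0], [0.6, 0.8, 48], 1], [[0, 0, 0], [0.6, 0.8, 48], 1], [[0, 0, 0], [0.6, 0.8, 48], 1]]'

```text
time_s: 6.52
tool_pos: [0.5469, -0.0487, 0.0628]
tcp_rot: [0.811, 0.586, -0.0, -0.0]
force: [0.9, -0.0, -4.8]
width: 0.0118
gripper_force: 78.6
```

```bash
cat > m.py <<'E'
from h import *
from scipy.optimize import least_squares
def measure(f):
    s=robot.sense(); zt=s["tool_pos"][2]-.0116+.006
    im=save("side",f); save("top",f.replace("s","t")); h=hsv(im);H,S,V=[h[...,i].astype(int) for i in range(3)]
    M=s["tool_pos"][:2]; c0=proj("side",[[M[0],M[1]-.03,zt]])[0]
    m=comp((H>16)&(H<34)&(S>120)&(V>70),c0,25)
    cs=max(cv2.findContours(m.astype(np.uint8),cv2.RETR_EXTERNAL,cv2.CHAIN_APPROX_NONE)[0],key=len).reshape(-1,2)
    w=at_z("side",cs,zt)[:,:2]*1000
    def loc(p,w=w):
        a=np.radians(p[2]);d=w-p[:2];return np.c_[d[:,0]*np.sin(a)-d[:,1]*np.cos(a),d[:,0]*np.cos(a)+d[:,1]*np.sin(a)] # x,y plate
    p=np.array([M[0]*1000,M[1]*1000,71.6])
    l=loc(p); L=(l[:,0]<-36)&(l[:,1]<30)&(l[:,1]>-50);Rr=(l[:,0]>36)&(l[:,1]<30)&(l[:,1]>-50);F=(l[:,1]<-50)&(abs(l[:,0])<34)
    def r(p): l=loc(p);return np.r_[l[L,0]+40,l[Rr,0]-40,l[F,1]+55]
    q=least_squares(r,p,loss="soft_l1",f_scale=.5).x
    print("counts",L.sum(),Rr.sum(),F.sum(),"plate",q.round(2),"tcp",p.round(2),"res",np.abs(r(q)).mean().round(2))
    print("edges L,R,F at tcp frame",np.median(l[L,0]),np.median(l[Rr,0]),np.median(l[F,1]))
measure("s3")
plan(546.5,-50,50,-18.4)
im=cv2.imread('pics/s3.png')[230:305,280:380];cv2.imwrite('pics/s3c.png',cv2.resize(im,(800,600),interpolation=2))
E
python3 m.py
```

```text
counts 22 28 32 plate [545.45 -49.52  72.02] tcp [546.94 -48.71  71.6 ] res 1.29
edges L,R,F at tcp frame -38.744634912244635 37.83347766036376 -56.211308564339795
rv [ 0.001 -0.     0.001] shift [-1.2 -0.5 13.3] tool [547.3 -49.   63.3] yawY -18.32 F [ 0.3 -0.1 -4.8] w 0.012 t 6.6167
```

View pics/s3c.png

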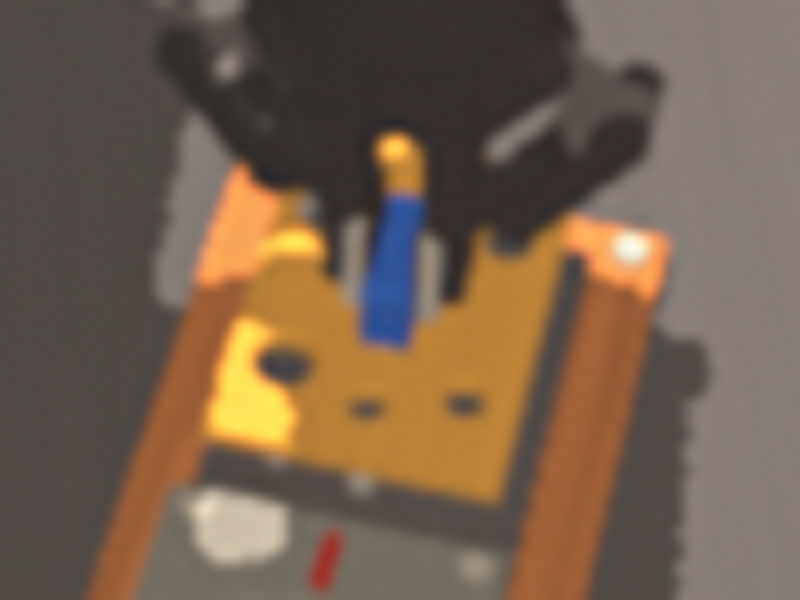

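The crop shows the plate level above the deck, the near dowel hole at crop (366,409), and the near dowel just in front of the plate edge at (360,480). I'll check that hole against its dowel with one camera.

```bash
python3 -c "
from h import *
ps=lambda u,v:(280+(u+.5)/8-.5,230+(v+.5)/8-.5)
zb=.0631-.0116
u=np.array([np.cos(np.radians(71.6)),np.sin(np.radians(71.6))])
h=at_z('side',[ps(366,409)],zb+.003)[0,:2]*1000
print('hole',h,'-> origin',h+36*u)
print('dowel visible from side at z .037',at_z('side',[ps(361,473)],.038)[0]*1000, 'initial',np.array([535.2,-82.7]))
for P in ([.5465,-.050],):
  for s in(-36,36): print(s,proj('side',[[P[0]+s/1000*u[0],P[1]+s/1000*u[1],.04]]))
"

```

```text
hole [535.39862553 -83.99490941] -> origin [546.76199086 -49.83537299]
dowel visible from side at z .037 [533.69556835 -93.07244847  38.        ] initial [535.2 -82.7]
-36 [[325.03019833 284.69902504]]
36 [[332.52808193 259.28429024]]
```

servo_tool --targets '[[[0, 0, 0], [-0.7, 0, 3], 1], [[0, 0, 0], [-0.7, 0, 7], 1], [[0, 0, 0], [-0.7, 0, 10], 1], [[0, 0, 0], [-0.7, 0, 12], 1], [[0, 0, 0], [-0.7, 0, 14], 1], [[0, 0, 0], [-0.7, 0, 16], 1], [[0, 0, 0], [-0.7, 0, 16], 1]]'

```text
time_s: 7.2
tool_pos: [0.5467, -0.0498, 0.0464]
tcp_rot: [0.811, 0.585, -0.0, -0.0]
force: [0.5, -0.4, -4.1]
width: 0.0123
gripper_force: 78.6
```

```bash
python3 -c "
from h import *
s=robot.sense();print(s['ft_torque'].round(2))
plan(546.5,-50,34,-18.4)"
```

```text
[0.02 0.02 0.01]
rv [-0.     0.     0.001] shift [-0.2 -0.1 12.4] tool [546.7 -49.8  46.4] yawY -18.34 F [ 0.5 -0.4 -4.1] w 0.0123 t 7.2
```

servo_tool --targets '[[[0, 0, 0], [0, 0, 2], 1], [[0, 0, 0], [0, 0, 4], 1], [[0, 0, 0], [0, 0, 6], 1], [[0, 0, 0], [0, 0, 8], 1], [[0, 0, 0], [0, 0, 8], 1]]'

```text
time_s: 7.62
tool_pos: [0.5466, -0.0498, 0.0384]
tcp_rot: [0.811, 0.585, -0.0, -0.0]
force: [-0.2, -0.2, -4.4]
width: 0.012
gripper_force: 78.6
```

```bash
python3 -c "
from h import *
s=robot.sense();print(s['ft_torque'].round(2))
plan(546.5,-50,34,-18.4)"
```

```text
[ 0.05  0.02 -0.01]
rv [-0.001  0.     0.001] shift [-0.2 -0.   4.4] tool [546.6 -49.8  38.4] yawY -18.33 F [-0.2 -0.2 -4.4] w 0.012 t 7.6167
```

servo_tool --targets '[[[0, 0, 0], [0, 0, 1.5], 1], [[0, 0, 0], [0, 0, 3], 1], [[0, 0, 0], [0, 0, 4], 1], [[0, 0, 0], [0, 0, 4.8], 1], [[0, 0, 0], [0, 0, 5.2], 1], [[0, 0, 0], [0, 0, 5.2], 1]]'

```text
time_s: 8.12
tool_pos: [0.5468, -0.0498, 0.0336]
tcp_rot: [0.811, 0.585, -0.0, -0.0]
force: [-0.1, 0.1, -4.7]
width: 0.0126
gripper_force: 78.7
```

servo_tool --targets '[[[0, 0, 0], [0, 0, 0.5], 1], [[0, 0, 0], [0, 0, 1], 1], [[0, 0, 0], [0, 0, 1.5], 1], [[0, 0, 0], [0, 0, 1.5], 1]]'

```text
time_s: 8.45
tool_pos: [0.5469, -0.0498, 0.0335]
tcp_rot: [0.811, 0.585, 0.0, 0.0]
force: [-8.0, 0.3, 29.6]
width: 0.0118
gripper_force: 83.2
```

servo_tool --targets '[[[0, 0, 0], [0, 0, -1], 1], [[0, 0, 0], [0, 0, -1], 0.4], [[0, 0, 0], [0, 0, -1], 0.3], [[0, 0, 0], [0, 0, -1], 0.2], [[0, 0, 0], [0, 0, -1], 0.2], [[0, 0, 0], [0, 0, -15], 0.2], [[0, 0, 0], [0, 0, -35], 0.2], [[0, 0, 0], [0, 0, -60], 0.2], [[0, 0, 0], [0, 0, -90], 0.2], [[0, 0, 0], [0, 0, -125], 0.2], [[0, 0, 0], [0, 0, -150], 0.2], [[0, 0, 0], [0, 0, -150], 0.2]]'

```text
time_s: 9.45
tool_pos: [0.5492, -0.0502, 0.1869]
tcp_rot: [0.811, 0.585, 0.003, 0.003]
force: [1.6, -0.4, 0.8]
width: 0.034
gripper_force: 0.0
```

```bash
python3 -c "
from h import *
save('side','s4');save('top','t4')
plan(506.4,-170.5,150,None)
im=cv2.imread('pics/s4.png')[245:365,270:390];cv2.imwrite('pics/s4c.png',cv2.resize(im,(600,600),interpolation=2))"
```

```text
rv [ 0.002 -0.     0.   ] shift [-127.3   -0.9   32.9] tool [547.3 -49.9 182.9] yawY -18.33 F [-1.2  0.3 -0.8] w 0.0341 t 9.55
```

View pics/s4c.png

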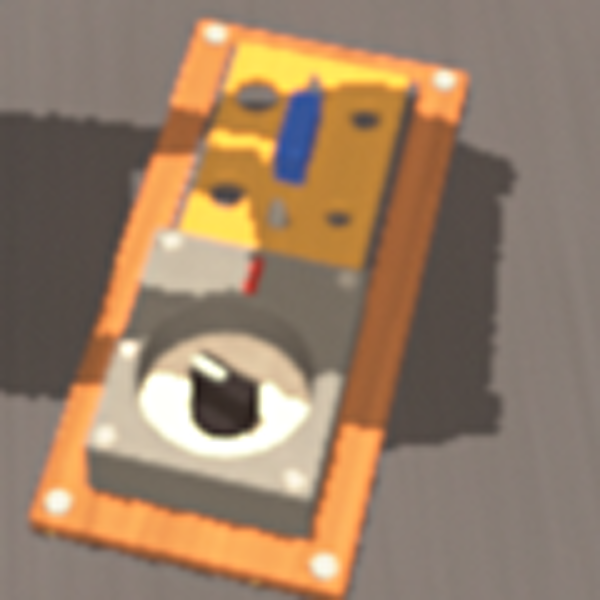

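The crop shows the plate flat on the deck with the near dowel poking through at (280,213) and the far one at (313,83). The knob is at (225,400), pointer to the upper left. Next I'll measure the pointer angle.

```bash
python3 - <<'E'
from h import *
for f,c in(("t0","top"),("t4","top"),("s4","side")):
    g=cv2.cvtColor(cv2.imread(f"pics/{f}.png"),6).astype(float)
    ctr=proj(c,[[.5064,-.1705,.043]])[0]; r=6 if c=="top" else 8
    x0,y0=(ctr-r).astype(int);P=g[y0:y0+2*r+2,x0:x0+2*r+2];print(f,ctr.round(1),x0,y0);print(P.astype(int))
for a in (127,135,143,150,156):
    d=np.array([np.cos(np.radians(a)),np.sin(np.radians(a)),0])*.015
    print(a,proj("top",[[.5064,-.1705,.043]+d]).round(1),proj("side",[[.5064,-.1705,.043]+d]).round(1))
E
```

```text
t0 [419.2 262.2] 413 256
[[253 255 255 255 215 221 222 201  78 189 255 255 254 250]
 [255 254  69   7  17  17  16   0  23  32 117 236 255 254]
 [197   8  37  43  45  36   9  33  47  40  22  58 202 255]
 [  5  40  41  53  50  27  36  56  54  45  28  63 201 255]
 [ 35  49  51  51  41  30  45  49  47  48  37 124 252 255]
 [ 45  56  46  39  11  45  35  38  43  52  32 114 249 254]
 [ 42  57  52   4  21  80 168  85  39  42  28  80 212 255]
 [ 47  51  16  13  56 188 255 144  40  44  37  57 198 255]
 [ 50  28   5  45 139 255 207  20  36  44  30  98 231 255]
 [ 39  11  46 107 246 255  75  24  44  48  17 138 254 254]
 [  0   0  56 179 255 137  28  36  47  38  57 205 255 253]
 [ 94   0  83 211 205  19  36  33  36  49 155 254 255 250]
 [243 102 119 181   0  17  20  48  89 124 246 255 252 249]
 [255 241 172 148 105 115 120 148 224 232 255 252 250 249]]
t4 [419.2 262.2] 413 256
[[162 178 255 250 188 193 200 183  65  89  65  78 126 159]
 [155 147  56  12  14  15  16   0  26  44  61  82 133 154]
 [ 96   4  15  39  42  35   3  30  45  44  54  82 135 160]
 [  0  17  40  42  41  17  29  47  39  43  47 
[... 1459 characters left out ...]
 254 148  39  41  45  49  55  61  62  64  64  61  59  60 125 241 254]
 [255 254 148  40  42  45  46  49  53  58  63  65  65  62  52 128 251 255]
 [255 251 130  42  45  46  47  47  48  52  56  61  65  59  49 125 251 255]
 [255 242 117  47  48  49  47  46  46  47  49  53  57  54  42 126 251 255]
 [255 245 122  52  58  58  54  50  46  47  46  48  48  46  39 127 252 255]
 [255 252 139  54  60  64  62  57  52  48  47  47  47  43  38 122 251 255]
 [255 253 154  57  58  64  65  63  61  56  50  47  45  40  40 102 224 254]]
127 [[414.1 266.2]] [[309.7 314.8]]
135 [[414.7 266.9]] [[308.9 315.4]]
143 [[415.4 267.5]] [[308.3 316.1]]
150 [[416.1 267.9]] [[307.9 316.8]]
156 [[416.7 268.2]] [[307.5 317.4]]
```

servo_tool --targets '[[[0, 0, -0.1], [-10, 0, 0], 0.4], [[0, 0, -0.21], [-22, 0, 0], 0.4], [[0, 0, -0.32], [-35, 0, 0], 0.4], [[0, 0, -0.43], [-48, -0.9, 0], 0.4], [[0, 0, -0.54], [-61, -0.9, 5], 0.4], [[0, 0, -0.65], [-74, -0.9, 15], 0.4], [[0, 0, -0.76], [-87, -0.9, 30], 0.4], [[0, 0, -0.87], [-100, -0.9, 45], 0.4], [[0, 0, -0.98], [-112, -0.9, 60], 0.4], [[0, 0, -1.09], [-122, -0.9, 75], 0.4], [[0, 0, -1.19], [-127.3, -0.9, 83], 0.4], [[0, 0, -1.245], [-127.3, -0.9, 83], 0.4]]'

```text
time_s: 10.55
tool_pos: [0.5039, -0.1706, 0.096]
tcp_rot: [0.315, 0.949, 0.0, -0.003]
force: [0.1, 0.4, 1.2]
width: 0.026
gripper_force: 0.0
```

servo_tool --targets '[[[0, 0, 0], [0, 0, 0], 0.4], [[0, 0, 0], [0, 0, 0], 0.4]]'

```text
time_s: 10.72
tool_pos: [0.5054, -0.1701, 0.0981]
tcp_rot: [0.318, 0.948, 0.0, -0.001]
force: [0.0, -0.1, 0.1]
width: 0.0258
gripper_force: 0.0
```

```bash
python3 -c "
from h import *
plan(506.4,-170.5,55,53)
save('side','s5');im=cv2.imread('pics/s5.png')[245:365,250:390];cv2.imwrite('pics/s5c.png',cv2.resize(im,(700,600),interpolation=2))"
```

```text
rv [-0.    -0.002 -0.002] shift [-1.1  0.3 43.1] tool [ 505.4 -170.1   98.1] yawY 52.87 F [ 0.  -0.1  0.1] w 0.0258 t 10.7167
```

View pics/s5c.png

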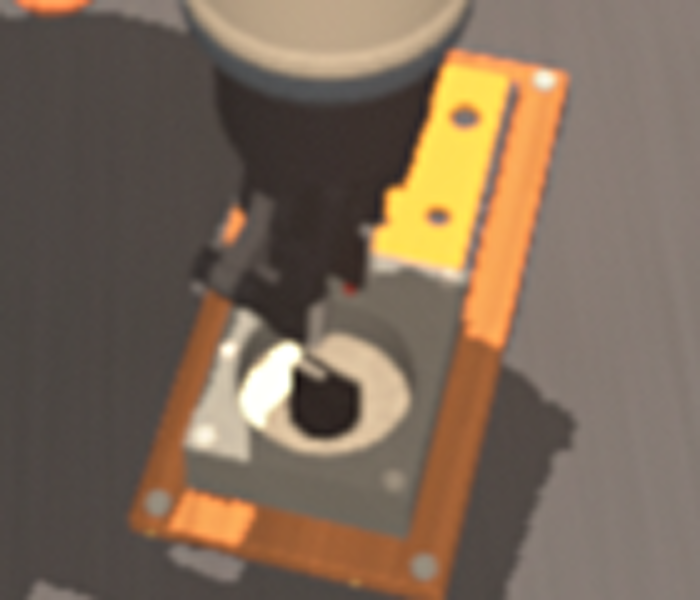

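The crop shows the fingers above and slightly behind the knob (325,395), with one over each side of the bar. Going down.

servo_tool --targets '[[[0, 0, 0], [-1.1, 0.3, 15], 0.4], [[0, 0, 0], [-1.1, 0.3, 30], 0.4], [[0, 0, 0], [-1.1, 0.3, 42], 0.4], [[0, 0, 0], [-1.1, 0.3, 49], 0.4], [[0, 0, 0], [-1.1, 0.3, 54], 0.4], [[0, 0, 0], [-1.1, 0.3, 59], 0.4], [[0, 0, 0], [-1.1, 0.3, 64], 0.4], [[0, 0, 0], [-1.1, 0.3, 68], 0.4], [[0, 0, 0], [-1.1, 0.3, 68], 0.4]]'

```text
time_s: 11.52
tool_pos: [0.5068, -0.1707, 0.0306]
tcp_rot: [0.317, 0.948, 0.0, -0.0]
force: [-0.8, -0.1, 0.4]
width: 0.0258
gripper_force: 0.0
```

No contact so far. Closing with a low squeeze.

servo_tool --targets '[[[0, 0, 0], [0, 0, 0], 0.5], [[0, 0, 0], [0, 0, 0], 0.6], [[0, 0, 0], [0, 0, 0], 0.8], [[0, 0, 0], [0, 0, 0], 1], [[0, 0, 0], [0, 0, 0], 1], [[0, 0, 0], [0, 0, 0], 1], [[0, 0, 0], [0, 0, 0], 1]]' --squeeze 30

```text
time_s: 12.1
tool_pos: [0.5076, -0.1703, 0.0316]
tcp_rot: [0.317, 0.948, 0.0, 0.001]
force: [2.6, 7.5, 3.5]
width: 0.0108
gripper_force: 32.7
```

```bash
python3 -c "
from h import *
s=robot.sense();print(s['ft_torque'].round(3),s['gripper_force'],s['q'].round(3))
plan(506.4,-170.5,30,-18.4)"
```

```text
[ 1.324 -0.614 -0.059] 32.65411555767059 [-4.360e-01  6.510e-01  1.756e+00  1.000e-03  7.330e-01 -1.361e+00]
rv [1.000e-03 0.000e+00 1.246e+00] shift [ 0.9 -0.9  1.6] tool [ 507.6 -170.3   31.6] yawY 52.98 F [2.6 7.5 3.5] w 0.0108 t 12.1
```

servo_tool --targets '[[[0, 0, 0.06], [0.1, 0.4, 0], 1], [[0, 0, 0.16], [0.1, 0.4, 0], 1], [[0, 0, 0.27], [0.1, 0.4, 0], 1], [[0, 0, 0.38], [0.1, 0.4, 0], 1], [[0, 0, 0.49], [0.1, 0.4, 0], 1], [[0, 0, 0.6], [0.1, 0.4, 0], 1], [[0, 0, 0.71], [0.1, 0.4, 0], 1], [[0, 0, 0.82], [0.1, 0.4, 0], 1], [[0, 0, 0.93], [0.1, 0.4, 0], 1], [[0, 0, 1.03], [0.1, 0.4, 0], 1], [[0, 0, 1.12], [0.1, 0.4, 0], 1], [[0, 0, 1.2], [0.1, 0.4, 0], 1]]'

```text
time_s: 13.1
tool_pos: [0.5065, -0.1704, 0.0315]
tcp_rot: [0.799, 0.602, -0.0, -0.0]
force: [-6.0, -2.2, 8.5]
width: 0.0111
gripper_force: 33.4
```

```bash
python3 -c "
from h import *
s=robot.sense();print(s['ft_torque'].round(3),s['gripper_force'],s['q'].round(3))
plan(506.4,-170.5,30,-18.4)"
```

```text
[-0.218  1.131  0.056] 33.40627133846283 [-4.360e-01  6.510e-01  1.757e+00 -1.000e-03  7.340e-01 -1.560e-01]
rv [-0.001  0.     0.042] shift [-0.1 -0.1  1.5] tool [ 506.5 -170.4   31.5] yawY -16.01 F [-6.  -2.2  8.5] w 0.0111 t 13.1
```

servo_tool --targets '[[[0, 0, 0.042], [0, 0, 0], 1], [[0, 0, 0.042], [0, 0, 0], 1], [[0, 0, 0.042], [0, 0, 0], 1]]'

```text
time_s: 13.35
tool_pos: [0.5065, -0.1704, 0.0316]
tcp_rot: [0.81, 0.587, -0.0, -0.0]
force: [-5.5, -1.5, 8.1]
width: 0.011
gripper_force: 33.4
```

servo_tool --targets '[[[0, 0, 0], [0, 0, 0], 0.55], [[0, 0, 0], [0, 0, 0], 0.45], [[0, 0, 0], [0, 0, 0], 0.4], [[0, 0, 0], [0, 0, 0], 0.4], [[0, 0, 0], [0, 0, -10], 0.4], [[0, 0, 0], [0, 0, -25], 0.4], [[0, 0, 0], [0, 0, -50], 0.4], [[0, 0, 0], [0, 0, -80], 0.4], [[0, 0, 0], [0, 0, -115], 0.4], [[0, 0, 0], [0, 0, -150], 0.4], [[0, 0, 0], [0, 0, -180], 0.4], [[0, 0, 0], [0, 0, -180], 0.4]]'

```text
time_s: 14.35
tool_pos: [0.5094, -0.1714, 0.2176]
tcp_rot: [0.81, 0.587, 0.002, 0.004]
force: [0.6, -0.8, 1.5]
width: 0.0257
gripper_force: 0.0
```

servo_tool --targets '[[[0, 0, 0], [-20, 0, 0], 0.4], [[0, 0, 0], [-50, 0, 0], 0.4], [[0, 0, 0], [-80, 0, 0], 0.4], [[0, 0, 0], [-110, 0, 0], 0.4], [[0, 0, 0], [-140, 0, 0], 0.4], [[0, 0, 0], [-170, 0, 0], 0.4], [[0, 0, 0], [-200, 0, 0], 0.4], [[0, 0, 0], [-230, 0, 0], 0.4], [[0, 0, 0], [-260, 0, 0], 0.4], [[0, 0, 0], [-260, 0, 0], 0.4]]'

```text
time_s: 15.18
tool_pos: [0.4245, -0.422, 0.2117]
tcp_rot: [0.811, 0.585, -0.0, 0.001]
force: [-0.4, 1.4, -1.2]
width: 0.0254
gripper_force: 0.0
```

```bash
python3 -c "
from h import *
a=save('top','t6')[205:300,325:455];save('side','s6')
plan(506.4,-170.5,30,-18.4)
cv2.imwrite('pics/t6c.png',cv2.resize(a[:,:,::-1],(780,570),interpolation=2))"
```

```text
rv [ 0.    -0.     0.002] shift [260.4  -0.8 181.5] tool [ 425.5 -418.1  211.4] yawY -18.26 F [-0.1 -0.3  0. ] w 0.0258 t 15.2833
```

View pics/t6c.png

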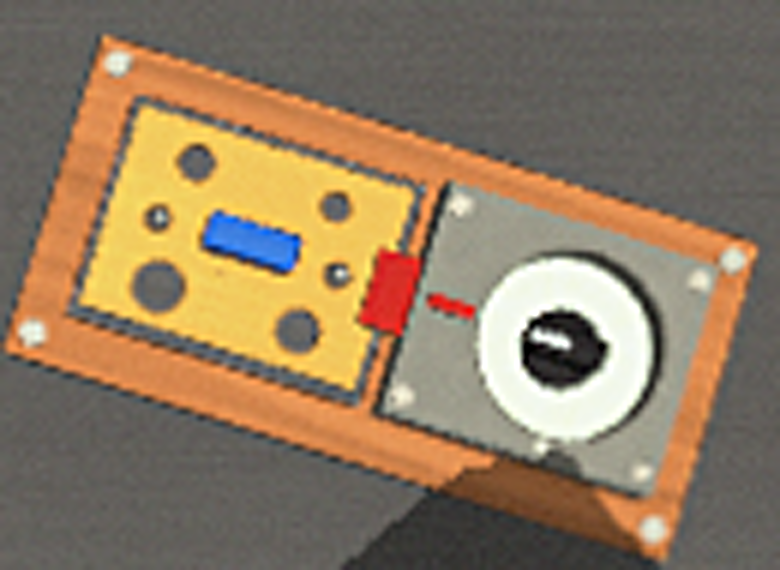

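The crop shows the plate seated on both dowels (158,217) and (338,273). The red latch lies over its edge (390,292), and the pointer (533,335)-(570,344) heads at the red mark (452,306). One numeric check of the pointer angle follows.

```bash
python3 - <<'E'
from h import *
for f,c in(("t6","top"),("s6","side")):
    im=cv2.imread(f"pics/{f}.png");g=cv2.cvtColor(im,6).astype(float)
    ctr=proj(c,[[.5064,-.1705,.043]])[0];tip=proj(c,[[.5064+.01*.3157,-.1705+.01*.949,.043]])[0]
    yy,xx=np.mgrid[:480,:640]; m=(np.hypot(xx-tip[0],yy-tip[1])<6)&(np.hypot(xx-ctr[0],yy-ctr[1])<7.5)&(g>110)
    m=comp(m); p=np.argwhere(m)[:,::-1];w=at_z(c,p,.043)[:,:2]*1000;q=g[m]-80
    mu=np.average(w,axis=0,weights=q);C=np.cov((w).T,aweights=q);v=np.linalg.eigh(C)[1][:,1];v*=np.sign(v[1])
    print(f,len(p),mu.round(1),"pointer",np.degrees(np.arctan2(v[1],v[0])).round(1),"target 71.6")
    # latch extent beyond block face
    h=hsv(im[:,:,::-1].copy());r=((h[...,0]<5)|(h[...,0]>175))&(h[...,1]>170)&(h[...,2]>90)
    P=np.argwhere(r)[:,::-1];w=at_z(c,P,.036)[:,:2]*1000;d=(w-[506.4,-170.5])@[.3157,.949]-62
    k=(d>-6)&(d<30)&(abs((w-[506.4,-170.5])@[.949,-.3157])<20);print("latch tip past face mm",np.percentile(d[k],[2,95,100]).round(1))
E
```

```text
t6 16 [ 509.1 -164.3] pointer 74.3 target 71.6
latch tip past face mm [-0.3 14.8 15.6]
s6 69 [ 508.2 -161.8] pointer 164.8 target 71.6
latch tip past face mm [-2.1 13.4 14.2]
```

```bash
python3 -c "
from rig import robot
print(robot.job_done())"
```

```text
the job is handed in; nothing more can be done
None
```

The job is handed in: the plate was lowered onto both dowels and lies fully down. The knob's pointer is at the red mark to within about 3° by the top camera, the red latch overlaps the plate's edge by about 7 mm, and the gripper has let go and moved clear.

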